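# Lay a washed test tube in the drying tray

## Robot

A 6-joint arm with a two-finger parallel gripper is mounted at the origin on a cart in front of the work surface, level with it; the furniture and walls round the work are solid. World frame = base frame: x ahead of the robot, y to its left, z up, the work surface at z = 0. Lengths are in mm, angles in rad, forces in N, time in s.
With the tool pointing down it reaches from about 300 to 775 mm from the base axis. Payload 14.6 kg.
Tool frame: the origin (TCP) lies midway between the tips of the shut fingers; the grasp point (between the pads) lies 19 mm behind it (manip.hold_point_z is the distance from the TCP to the grasp point, in mm); z points along the fingers, y is the direction in which the jaws open and shut (so a half turn about z gives the same grasp; the last joint's range is limited). The gripper opens to 94 mm and grips with 3 to 60 N. Pads are 16 mm wide; open, the fingers measure 119 mm over their backs; the gripper's body (75 mm by 177 mm) begins 78 mm behind the grasp point.
Start: joints at [-1.277, 0.3, 1.521, -0, 1.321, -0.067], TCP at [194.155, -514.58, 205.446] pointing down, gripper open.
Joint ranges: [-3.03, 3.03], [-0.79, 2.21], [0.23, 2.52], [-1.04, 4.18], [0, 3.07], [-2.55, 2.55]. Speed limits (rad/s): [2.22, 2.22, 2.57, 3.14, 3.14, 3.14].

## Interface

Orientations are given as [roll, pitch, yaw] about the fixed x, y, z axes, in that order (R = Rz(yaw) Ry(pitch) Rx(roll)).
In Python, from cell import manip gives the robot as it stands.
- The arm moves only by the shell command python3 -m crank 'ROWS' [OPENING] [FORCE]. ROWS is JSON, a list of rows, each an object with "offset": the shift along the world's x, y, z in m, a list of three; "spin": the turn about the world's z in degrees. In form: [{"offset": [dx, dy, dz], "spin": spin}, ...]. A call has exactly 8 rows; each row is the pose to reach, as a shift and turn from the pose measured when the call began; what a row does not reach only later rows make up. A row lasts 1/12 s, in which the tool goes at most 41.7 mm and 7.16 degrees, less where a joint would pass 70% of its speed; a pose out of reach is approached as far as the arm can. A call with a gripper value outside its range is refused whole. OPENING is the opening, from 0 (shut) to 1 (fully open), set as the call begins (- or left out, the last holds). The fingers move at their own pace and stop on an object; FORCE is the grip in N (left out, the last holds). Time passes only in rows, so rows that repeat a pose let the fingers close, or fill a call up. It gives the time, the measured TCP pose, the force and the opening at its end, in the units of the state.
- manip.read_state(): the state, without advancing time (a new reading comes with each control period).
- manip.camera(name): name is "scene" or "top"; returns a dict with "pixels" (420x560x3 uint8, red, green, blue), "fx", "fy", "cx", "cy" (pixels), "k1" (the pictures are not rectified: a ray, as slopes to the right and down, at radius r is drawn at 1 + k1 r^2 times it, then the intrinsics apply), "extrinsics" (4x4, takes a point from world to camera coordinates). Camera axes: x right, y down, z forward; pixel columns grow to the right and rows downward; lengths in mm; the calibration is good to about 2 mm. A picture is of the moment at which its call begins. There is no depth.
- manip.sign_off(): hands the job in, once; it reports no verdict.
Trained networks look in a picture, given as the dict that the camera call returned (one of the last four; its "shot" number tells which), for a name from the list of things; names that differ only in an ending like _2 or _b are one class to them, and where a whole thing is asked for, a point or a joint stands for the part that bears it (a point fixed in the world has none). Each returns a list of dicts, best first, with "conf" (0 to 1); they miss things now and then, are a little off and sometimes report something else, mostly with a low value. They report only what shows in the picture. A call takes as long as a camera call.
- manip.search_frame(picture, name): "location" ([x, y, z] in mm, in world coordinates, good to about 4 mm: the middle of the surface that is visible of it).
- manip.masks_of(picture, name): "mask" (420x560 bool, what is visible of it).
The state is a dict: "clock": time; "joints": joint angles; "qd": joint speeds; "effort": joint torques, N m; "eef_pos": TCP position; "eef_rot": TCP orientation; "wrist_force": force on the tool from outside, world axes, zero at the start; "moment": the same for the moment, N m; "finger_gap": finger opening in mm.
Only numpy, scipy, OpenCV 4.12 (cv2) and the standard library are available. Lean on these libraries where they do the work, as an engineer would, in place of code of your own. Each camera call takes 0.05 s, during which the arm holds its last target. There are 200 camera calls.

## Task

Take the washed test tube out of the wooden rack and lay it down gently on the dark mat, let go of it, then take hold of it again round the middle and lay it flat in the free place of the drying tray (the one with the blue strip), its mouth (the end with the orange ring) pointing the same way as those of the two tubes already there. It is glass, so do not let it drop or fall over, and do not disturb the tubes in the tray or the flask, dropper bottle and stopper behind.

Things in the scene. Friction and masses are not known exactly. Their poses are not given: they have to be found in the camera images.
- rack: Wooden test-tube rack, 59 x 233 x 88 mm, fixed; origin at the centre of its underside, z up, y along its length (two rows of six holes). Its end panels are 88 mm, its upper board 76 mm above the bench. The tube stands mouth up in a middle hole, 2 mm play on each side, round end 8 mm and mouth about 128 mm above the bench.
- tube_mid (a point): Centre of the test tube to be moved, on its axis. Glass, 120 mm long, 16 mm wide along its own x, 18 mm along its own z (behaves as a bar of this section and does not roll), 21 to 39 g. Its own y axis runs along it from the mouth (open, lipped end, at y = -60 mm) to the closed round end (+60 mm); an orange ring marks the mouth end. Lying on the mat its axis is 11 to 12 mm above the bench.
- tube: The same test tube; origin on the tube's underside as it lies, 9 mm from tube_mid along its own -z; axes as for tube_mid. Held near the mouth with a light grip (20 to 30 N), it swings between the finger pads when its round end rests on the mat and the hand is lowered.
- tube_mouth (a point): Centre of the mouth of that tube, on its axis.
- mat: Dark rubber mat, 200 x 200 mm and 3 mm thick, fixed to the bench; origin at the centre of its underside, z up.
- tray: Drying tray, fixed, 170 (x) by 176 mm (y); origin at the centre of its underside, z up. Floor 4 mm thick; end boards 45 mm high, inner faces at y = +-80 mm; x sides open. Three places, x = -50, 0, +50 mm: tubes lie along y on two cross-bars (12 mm thick, at y = +-35 mm, tops 20 mm up), at each bar between two pins (6 mm thick, tops 34 mm up, 24 mm clear). Two places hold tubes, one is free.
- free_place (a point): Where the tube's centre is to lie: above the blue strip (18 x 50 mm) on the tray's floor in the free place, 29 mm above the bench. Axes as the tray's; the two tubes there lie with their mouths towards -y of the tray.
- tube_a_mid (a point): Centre of a tube already lying in the tray, same size and axes as the other tube (mouth towards its own -y).
- tube_b_mid (a point): Centre of the second tube already lying in the tray, same size and axes.
- flask: Conical flask, 63 mm wide, 105 mm high, loose bystander; origin at the centre of its underside.
- dropper: Brown dropper bottle, 33 mm wide, 94 mm high, loose bystander; origin at the centre of its underside.
- stopper: Red rubber stopper, 27 mm wide, 26 mm high, loose bystander; origin at the centre of its underside.

How it is judged:
By the outcome, as a careful person would: the job done as asked, in the order asked, and still so for the second after the job is handed in, with the robot touching nothing.
It also fails if it takes over 58 s, if anything falls off the work surface, if the arm or the gripper's body presses on something with over 40 N, if the wrist force passes 120 N, or if a joint passes its speed limit or range.

## Working session

There is one attempt and no reset: what is moved stays moved. The work goes in short steps, Python scripts to look and compute and a shell command to move; the robot and the scene stay as the last step left them, time stands still between calls to the robot, and variables do not carry over. Pictures are saved under pics/ and viewed, about 8 in all and at most 12, crops included, and the job is handed in when it is done.

```bash
mkdir -p pics; ls
cat > h.py <<'E'
import numpy as np, cv2
from cell import manip
def snap(name,f):
    c=manip.camera(name); cv2.imwrite('pics/'+f,c['pixels'][:,:,::-1]); return c
def project(c,P):
    E=np.array(c['extrinsics']);q=E[:3,:3]@np.array(P,float)+E[:3,3];s=q[:2]/q[2]
    s=s*(1+c['k1']*(s@s));return np.array([c['fx']*s[0]+c['cx'],c['fy']*s[1]+c['cy']])
def ray(c,uv):
    d=np.array([(uv[0]-c['cx'])/c['fx'],(uv[1]-c['cy'])/c['fy']]);s=d.copy()
    for _ in range(30): s=d/(1+c['k1']*(s@s))
    E=np.array(c['extrinsics']);R=E[:3,:3];return -R.T@E[:3,3],R.T@np.array([s[0],s[1],1])
def atz(c,uv,z):
    o,d=ray(c,uv);return o+d*(z-o[2])/d[2]
E
python3 - <<'E'
from h import *
a=snap('scene','s1.png');b=snap('top','t1.png')
st=manip.read_state();print(st['clock'],st['eef_pos'],st['eef_rot'],st['finger_gap'],manip.hold_point_z)
for c in(a,b):
  E=np.array(c['extrinsics']);print(-E[:3,:3].T@E[:3,3])
  for n in['rack','tube','tube_mouth','tray','free_place','mat','tube_a_mid','flask','dropper','stopper']:
    print(n,[(np.round(r['location']),round(r['conf'],2)) for r in manip.search_frame(c,n)][:4])
E
```

```text
pics
0.1 [ 194.0936781  -514.3780303   204.94801166] [-3.14058885e+00 -5.32786310e-05  3.60819629e-01] 94.08098864384397 18.8
[ 167.9262439  -649.47762836  674.46685334]
rack [(array([540., 328.,  64.]), 0.85), (array([ 553., -310.,   35.]), 0.34)]
tube []
tube_mouth []
tray [(array([ 509., -336.,    8.]), 0.82)]
free_place [(array([ 505., -318.,   -3.]), 0.47)]
mat [(array([548.,  12.,   1.]), 0.89)]
tube_a_mid [(array([ 456., -346.,   37.]), 0.63)]
flask [(array([719., 133.,  46.]), 0.73)]
dropper [(array([727., -53.,  38.]), 0.57)]
stopper []
[ 349.64186211   -3.27250293 1584.94050133]
rack [(array([540., 334.,  74.]), 0.74), (array([721., 140.,  40.]), 0.41), (array([498.,  12.,   5.]), 0.25)]
tube []
tube_mouth [(array([516., 343., 123.]), 0.63)]
tray [(array([ 503., -316.,    4.]), 0.9)]
free_place []
mat [(array([498.,  14.,   3.]), 0.78)]
tube_a_mid [(array([ 454., -326.,   37.]), 0.61)]
flask [(array([717., 140.,  42.]), 0.73), (array([ 505., -314.,    5.]), 0.27)]
dropper [(array([723., -41.,  38.]), 0.56)]
stopper [(array([ 761., -233.,   25.]), 0.52)]
```

View pics/s1.png

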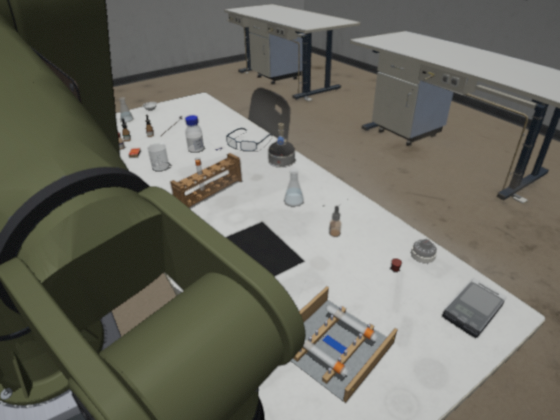

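View pics/t1.png

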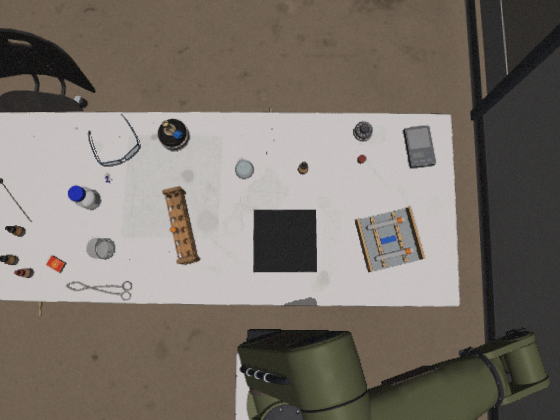

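The scene view shows the rack (~207,180), the mat and the tray, with the blue free place in the middle (335,345). The top view shows the tube's orange ring at about (173,229) in the rack, the mat at (285,240) and the tray at (390,240). The tray's orange mouths point right, towards world −y.

Run:
```python
from h import *
b=snap('top','t2.png');im=b['pixels'][:,:,::-1]
A=cv2.resize(im[180:275,150:215],None,fx=6,fy=6,interpolation=cv2.INTER_CUBIC)
B=cv2.resize(im[200:280,350:430],None,fx=5,fy=5,interpolation=cv2.INTER_CUBIC)
W=np.zeros((570,800,3),np.uint8);W[:570,:390]=A;W[:400,400:800]=B
cv2.imwrite('pics/c2.png',W)
hsv=cv2.cvtColor(im,cv2.COLOR_BGR2HSV)
for n in['rack','tray','mat','tube','tube_a_mid']:
  for r in manip.masks_of(b,n)[:3]:
    m=r['mask'].astype(np.uint8);ys,xs=np.nonzero(m)
    print(n,round(r['conf'],2),m.sum(),cv2.minAreaRect(np.c_[xs,ys].astype(np.float32)))
bl=cv2.inRange(hsv,(105,150,80),(130,255,255));bl[:,:350]=0;bl[:200]=0;bl[280:]=0
ys,xs=np.nonzero(bl);r=cv2.minAreaRect(np.c_[xs,ys].astype(np.float32));print('blue',r,atz(b,(xs.mean(),ys.mean()),4),len(xs))
og=cv2.inRange(hsv,(3,180,150),(16,255,255))
n,l,s,ce=cv2.connectedComponentsWithStats(og)
for i in range(1,n):
  if s[i,4]>3:print('orange',ce[i],s[i,4],atz(b,ce[i],29).round(1),atz(b,ce[i],124).round(1))
```

```text
rack 0.81 1476 ((179.72496032714844, 225.289794921875), (77.21279907226562, 23.092920303344727), 77.19573211669922)
tray 0.78 2707 ((389.4705810546875, 238.38235473632812), (55.783203125, 59.421234130859375), 75.96376037597656)
tray 0.41 277 ((243.5, 167.5), (19.0, 17.0), 90.0)
mat 0.7 3994 ((284.0, 240.5), (63.0, 64.0), 90.0)
tube 0.6 49 ((173.50001525878906, 229.50003051757812), (8.485280990600586, 5.656853675842285), 45.0)
tube_a_mid 0.52 196 ((394.0882568359375, 253.85299682617188), (5.578319072723389, 37.593021392822266), 75.96376037597656)
blue ((387.82354736328125, 239.29412841796875), (4.850712299346924, 14.55213737487793), 75.96376037597656) [ 501.52538169 -315.8007315     4.        ] 71
orange [399.35714286 219.71428571] 14 [ 561.2 -348.6   29. ] [ 548.3 -327.5  124. ]
orange [172.625 228.875] 16 [526.4 364.6  29. ] [515.6 342.1 124. ]
orange [407.9375 250.875 ] 16 [ 463.5 -372.8   29. ] [ 456.5 -350.2  124. ]
orange [ 54.17525773 263.7628866 ] 97 [411.7 738.3  29. ] [407.9 693.  124. ]
```

View pics/c2.png

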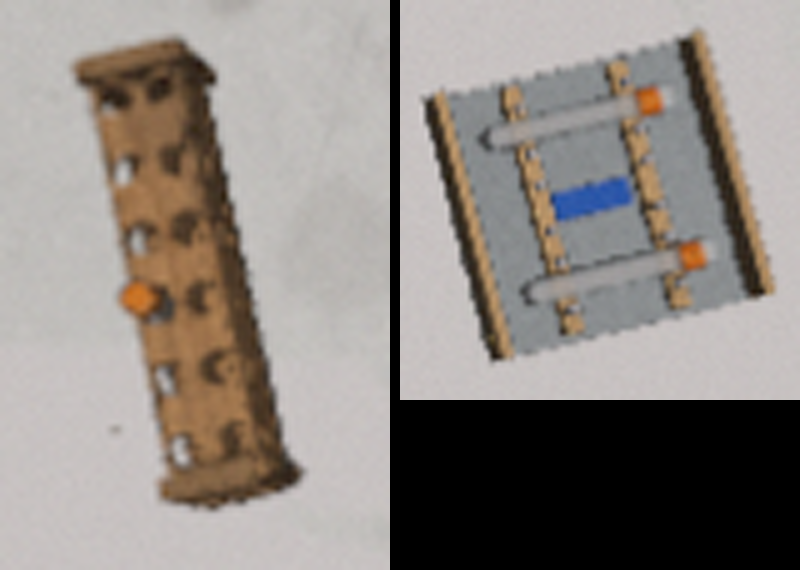

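The crops confirm it. The tube is in the left row of the rack with its ring at about (139,298). The tray's free place is in the middle, with the blue strip at (592,198) in the crop, and both mouths point right. Next I'll triangulate the ring and get the yaw angles.

```bash
cat >> h.py <<'E'
def orange(c,near,rad=12):
    hsv=cv2.cvtColor(c['pixels'],cv2.COLOR_RGB2HSV);m=cv2.inRange(hsv,(3,170,120),(18,255,255))
    ys,xs=np.nonzero(m);k=np.hypot(xs-near[0],ys-near[1])<rad
    return np.array([xs[k].mean(),ys[k].mean()]),k.sum()
def tri(obs):
    A=np.zeros((3,3));B=np.zeros(3)
    for c,uv in obs:
        o,d=ray(c,uv);d/=np.linalg.norm(d);M=np.eye(3)-np.outer(d,d);A+=M;B+=M@o
    P=np.linalg.solve(A,B);return P,[np.round(project(c,P)-uv,1) for c,uv in obs]
E
python3 - <<'E'
from h import *
a=manip.camera('scene');b=manip.camera('top')
def both(P):
    o=[(c,orange(c,project(c,P))) for c in(a,b)];print([x[1] for x in o]);return tri([(c,x[0]) for c,x in o])
for P in([516,343,118],[561,-348,29],[463,-373,29]): print(both(P))
def yaw(p,q,z): 
    d=atz(b,q,z)-atz(b,p,z);return np.degrees(np.arctan2(d[1],d[0])),np.linalg.norm(d[:2])
for n,z in(('rack',76),('tray',20),('mat',3)):
    m=manip.masks_of(b,n)[0]['mask'];ys,xs=np.nonzero(m)
    W=cv2.minAreaRect(np.array([atz(b,p,z)[:2] for p in np.c_[xs,ys]],np.float32));print(n,W)
# rack board long edge, tray boards from crop pixels (crop A 6x off(150,180); B 5x off (350,200), x-400)
A=lambda u,v:((u-2.5)/6+150,(v-2.5)/6+180);B=lambda u,v:((u-402)/5+350,(v-2)/5+200)
print('rack',yaw(A(178,490),A(92,95),76))
print('trayboards',yaw(B(501,355),B(435,97),45),yaw(B(766,290),B(699,35),45))
print('tray tubes',yaw(B(692,257),B(530,292),29),yaw(B(650,101),B(490,138),29))
print('blue',atz(b,B(592,198),4))
E
```

```text
[(array([197.33333333, 162.33333333]), np.int64(3)), (array([172.84210526, 229.15789474]), np.int64(19))]
(array([516.05078701, 344.36369538, 111.84951622]), [array([ 0., -0.]), array([-0.,  0.])])
[(array([368.0952381 , 332.57142857]), np.int64(42)), (array([399.41176471, 219.88235294]), np.int64(17))]
(array([ 560.38627894, -348.11330521,   32.66570101]), [array([-0.1,  0. ]), array([ 0. , -0.1])])
[(array([338.        , 366.74074074]), np.int64(54)), (array([407.94444444, 250.77777778]), np.int64(18))]
(array([ 463.60149089, -371.93948659,   33.05424076]), [array([-0.1,  0. ]), array([ 0., -0.])])
rack ((534.279541015625, 330.6624755859375), (242.618896484375, 70.54947662353516), 13.94807243347168)
tray ((502.7906494140625, -317.61151123046875), (167.02188110351562, 185.1622314453125), 13.921053886413574)
mat ((497.40106201171875, 11.143569946289062), (203.62281799316406, 202.1767578125), 1.0698041915893555)
rack (np.float64(14.804987916541325), np.float64(208.81548826358687))
trayboards (np.float64(13.549172487706711), np.float64(163.60649707737014)) (np.float64(12.99130260467877), np.float64(162.91196712898412))
tray tubes (np.float64(102.38627221630931), np.float64(104.04696559478441)) (np.float64(103.38836816924182), np.float64(104.10873069920088))
blue [ 501.96747959 -316.25946441    4.        ]
```

```bash
python3 -m crank '[{"offset":[0.014,0.037,0],"spin":3.6},{"offset":[0.028,0.075,0],"spin":7.2},{"offset":[0.042,0.112,0],"spin":10.8},{"offset":[0.056,0.149,0],"spin":14.4},{"offset":[0.070,0.187,0],"spin":18},{"offset":[0.084,0.224,0],"spin":21.6},{"offset":[0.098,0.261,0],"spin":25.2},{"offset":[0.112,0.298,0],"spin":28.8}]' 0.6 25
python3 -m crank '[{"offset":[0.014,0.037,0],"spin":3.6},{"offset":[0.028,0.075,0],"spin":7.2},{"offset":[0.042,0.112,0],"spin":10.8},{"offset":[0.056,0.149,0],"spin":14.4},{"offset":[0.070,0.187,0],"spin":18},{"offset":[0.084,0.224,0],"spin":21.6},{"offset":[0.098,0.261,0],"spin":25.2},{"offset":[0.112,0.298,0],"spin":28.8}]'
```

```text
clock: 2.32
eef_pos: [306.3, -214.8, 205.6]
eef_rot: [3.141, -0.0, 0.866]
wrist_force: [0.9, -0.0, 0.8]
finger_gap: 56.6
clock: 2.98
eef_pos: [418.5, 85.4, 205.9]
eef_rot: [3.14, -0.0, 1.372]
wrist_force: [-0.5, -0.6, 1.3]
finger_gap: 56.6
```

```bash
python3 -m crank '[{"offset":[0.014,0.037,0],"spin":3.6},{"offset":[0.028,0.074,0],"spin":7.2},{"offset":[0.042,0.111,0],"spin":10.8},{"offset":[0.056,0.148,0],"spin":14.4},{"offset":[0.070,0.185,0],"spin":18},{"offset":[0.084,0.222,-0.01],"spin":21.6},{"offset":[0.0975,0.258,-0.02],"spin":24.9},{"offset":[0.0975,0.258,-0.03],"spin":24.9}]'
python3 - <<'E'
from h import *
st=manip.read_state();print(st['eef_pos'],st['eef_rot'])
b=manip.camera('top');a=manip.camera('scene')
I=[cv2.resize(c['pixels'][max(0,v-45):v+45,u-60:u+60,::-1],None,fx=6,fy=6,interpolation=cv2.INTER_CUBIC)[:,:] for c,u,v in((a,200,170),)]
cv2.imwrite('pics/c3.png',I[0])
for c in(a,b):
  for n in ('tube_mouth',):print([(np.round(r['location']),round(r['conf'],2)) for r in manip.search_frame(c,n)][:2])
E
```

```text
clock: 3.65
eef_pos: [516.5, 348.2, 173.8]
eef_rot: [3.141, -0.001, 1.814]
wrist_force: [-0.4, -0.6, -0.8]
finger_gap: 56.5
[516.45096939 348.20925483 173.82636547] [ 3.14100568e+00 -6.43389833e-04  1.81372403e+00]
[(array([516., 339.,  96.]), 0.59)]
[]
```

View pics/c3.png

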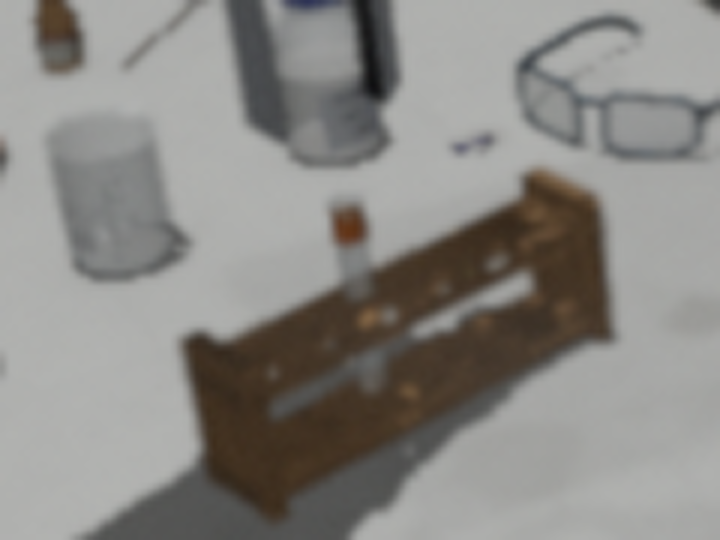

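The scene crop shows the fingers straddling the tube's line from above, with the ring at about (349,225) in the crop. I'll descend and check before closing.

```bash
python3 -m crank '[{"offset":[0,-0.0045,0],"spin":0},{"offset":[0,-0.0045,-0.01],"spin":0},{"offset":[0,-0.0045,-0.025],"spin":0},{"offset":[0,-0.0045,-0.04],"spin":0},{"offset":[0,-0.0045,-0.055],"spin":0},{"offset":[0,-0.0045,-0.065],"spin":0},{"offset":[0,-0.0045,-0.065],"spin":0},{"offset":[0,-0.0045,-0.065],"spin":0}]'
python3 - <<'E'
from h import *
st=manip.read_state();p=st['eef_pos'];print(p,st['eef_rot'])
b=manip.camera('top');a=manip.camera('scene')
d=np.array([np.sin(st['eef_rot'][2]),-np.cos(st['eef_rot'][2]),0])
off=(140,117)
for s in(-28,28): print('pad tip',(project(a,p+d*s)-off)*6)
print('axis',[(project(a,[516,343.5,z])-off)*6 for z in(128,116,76)])
cv2.imwrite('pics/c4.png',cv2.resize(a['pixels'][117:217,140:260,::-1],None,fx=6,fy=6,interpolation=cv2.INTER_CUBIC))
E
```

```text
clock: 4.52
eef_pos: [516.0, 337.8, 111.4]
eef_rot: [3.14, 0.0, 1.805]
wrist_force: [1.6, 0.1, 0.9]
finger_gap: 56.2
[515.99781342 337.82687019 111.43748288] [3.14036224e+00 1.19539090e-05 1.80527293e+00]
pad tip [303.79742758 299.11613379]
pad tip [394.10448238 257.30185954]
axis [array([340.45219423, 244.09567275]), array([343.74454758, 265.36438332]), array([354.51027689, 334.55575199])]
```

View pics/c4.png

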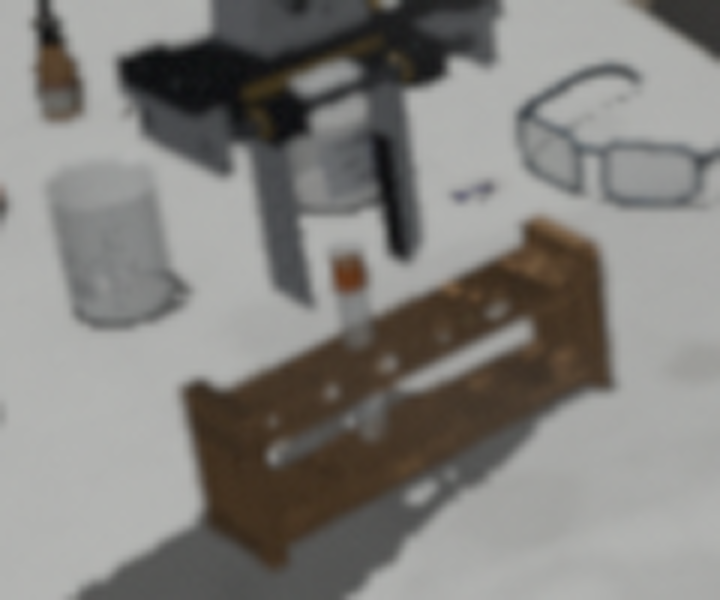

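The picture shows the fingers on both sides of the tube, with the ring at about (349,270) and the finger tips at about (305,303) and (410,260). The image offset is the same for tube and fingers, so my tube estimate holds. I'll correct y by 5.5 mm and close.

```bash
python3 -m crank '[{"offset":[0,0.003,-0.001],"spin":0},{"offset":[0,0.0055,-0.002],"spin":0},{"offset":[0,0.0055,-0.002],"spin":0},{"offset":[0,0.0055,-0.002],"spin":0},{"offset":[0,0.0055,-0.002],"spin":0},{"offset":[0,0.0055,-0.002],"spin":0},{"offset":[0,0.0055,-0.002],"spin":0},{"offset":[0,0.0055,-0.002],"spin":0}]' 0.3
python3 -m crank '[{"offset":[0,0,0],"spin":0},{"offset":[0,0,0],"spin":0},{"offset":[0,0,0],"spin":0},{"offset":[0,0,0],"spin":0},{"offset":[0,0,0],"spin":0},{"offset":[0,0,0],"spin":0},{"offset":[0,0,0],"spin":0},{"offset":[0,0,0],"spin":0}]' 0.05 25
```

```text
clock: 5.28
eef_pos: [516.4, 343.7, 110.4]
eef_rot: [3.139, -0.001, 1.806]
wrist_force: [0.7, 0.2, -0.1]
finger_gap: 28.0
clock: 5.95
eef_pos: [516.5, 343.7, 110.4]
eef_rot: [3.138, -0.001, 1.805]
wrist_force: [3.1, 0.1, -1.5]
finger_gap: 18.0
```

The gap is 18 mm, so this grip is across the tube's z, and it would end up lying on the wrong side. I'll open, turn 90° and grip the 16 mm width instead.

```bash
python3 -m crank '[{"offset":[0,0,0],"spin":0},{"offset":[0,0,0],"spin":0},{"offset":[0,0,0],"spin":0},{"offset":[0,0,0],"spin":7},{"offset":[0,0,0],"spin":14},{"offset":[0,0,0],"spin":21},{"offset":[0,0,0],"spin":28},{"offset":[0,0,0],"spin":35}]' 0.6 25
python3 -m crank '[{"offset":[0,0,0],"spin":7},{"offset":[0,0,0],"spin":14},{"offset":[0,0,0],"spin":21},{"offset":[0,0,0],"spin":28},{"offset":[0,0,0],"spin":35},{"offset":[0,0,0],"spin":42},{"offset":[0,0,0],"spin":49},{"offset":[0,0,0],"spin":55}]'
```

```text
clock: 6.62
eef_pos: [516.3, 343.7, 110.3]
eef_rot: [3.139, -0.001, 2.422]
wrist_force: [-0.2, -0.4, 0.3]
finger_gap: 56.2
clock: 7.28
eef_pos: [516.2, 343.7, 110.3]
eef_rot: [3.139, -0.001, -2.894]
wrist_force: [-0.8, 0.0, 0.3]
finger_gap: 56.6
```

```bash
python3 -m crank '[{"offset":[0,0,0],"spin":-0.5},{"offset":[0,0,0],"spin":-0.5},{"offset":[0,0,0],"spin":-0.5},{"offset":[0,0,0],"spin":-0.5},{"offset":[0,0,0],"spin":-0.5},{"offset":[0,0,0],"spin":-0.5},{"offset":[0,0,0],"spin":-0.5},{"offset":[0,0,0],"spin":-0.5}]' 0.25
python3 -m crank '[{"offset":[0,0,0],"spin":0},{"offset":[0,0,0],"spin":0},{"offset":[0,0,0],"spin":0},{"offset":[0,0,0],"spin":0},{"offset":[0,0,0],"spin":0},{"offset":[0,0,0],"spin":0},{"offset":[0,0,0],"spin":0},{"offset":[0,0,0],"spin":0}]' 0.05 25
```

```text
clock: 7.95
eef_pos: [516.2, 343.7, 110.3]
eef_rot: [3.139, -0.001, -2.904]
wrist_force: [0.9, 0.3, -0.2]
finger_gap: 23.3
clock: 8.62
eef_pos: [516.2, 343.7, 110.3]
eef_rot: [3.139, -0.001, -2.904]
wrist_force: [-1.1, -0.1, -0.5]
finger_gap: 16.5
```

```bash
python3 -m crank '[{"offset":[0,0,0.003],"spin":0},{"offset":[0,0,0.008],"spin":0},{"offset":[0,0,0.015],"spin":0},{"offset":[0,0,0.023],"spin":0},{"offset":[0,0,0.031],"spin":0},{"offset":[0,0,0.039],"spin":0},{"offset":[0,0,0.045],"spin":0},{"offset":[0,0,0.048],"spin":0}]'
python3 -m crank '[{"offset":[0,0,0.005],"spin":0},{"offset":[0,0,0.013],"spin":0},{"offset":[0,0,0.022],"spin":0},{"offset":[0,0,0.032],"spin":0},{"offset":[0,0,0.042],"spin":0},{"offset":[0,0,0.05],"spin":0},{"offset":[0,0,0.055],"spin":0},{"offset":[0,0,0.056],"spin":0}]'
python3 - <<'E'
from h import *
a=manip.camera('scene');p=manip.read_state()['eef_pos'];q=project(a,p).astype(int);print(q)
x0,y0=max(0,q[0]-60),max(0,q[1]-45)
cv2.imwrite('pics/c5.png',cv2.resize(a['pixels'][y0:y0+100,x0:x0+120,::-1],None,fx=6,fy=6,interpolation=cv2.INTER_CUBIC))
E
```

```text
clock: 9.28
eef_pos: [516.4, 343.9, 159.7]
eef_rot: [3.138, 0.0, -2.904]
wrist_force: [0.4, 0.3, -0.2]
finger_gap: 16.0
clock: 9.95
eef_pos: [516.7, 344.0, 217.0]
eef_rot: [3.138, 0.002, -2.904]
wrist_force: [0.1, -0.3, 0.4]
finger_gap: 16.3
[192 130]
```

View pics/c5.png

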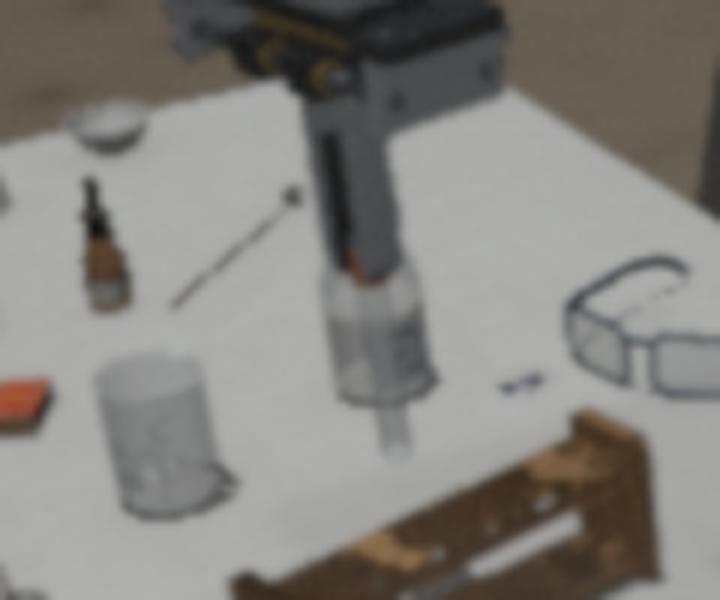

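The crop shows the tube held near its mouth and hanging straight, with its round end at about (395,455), clear of the rack. Next I'll carry it over the mat.

```bash
python3 -m crank '[{"offset":[-0.001,-0.008,0],"spin":-4},{"offset":[-0.003,-0.022,0],"spin":-9},{"offset":[-0.005,-0.04,0],"spin":-15},{"offset":[-0.007,-0.06,0],"spin":-21},{"offset":[-0.009,-0.08,0],"spin":-27},{"offset":[-0.011,-0.1,0],"spin":-33},{"offset":[-0.013,-0.12,0],"spin":-39},{"offset":[-0.016,-0.14,0],"spin":-45}]'
python3 -m crank '[{"offset":[-0.002,-0.02,0],"spin":-6},{"offset":[-0.004,-0.04,0],"spin":-12},{"offset":[-0.006,-0.06,0],"spin":-18},{"offset":[-0.008,-0.08,0],"spin":-24},{"offset":[-0.01,-0.1,0],"spin":-30},{"offset":[-0.012,-0.118,0],"spin":-36},{"offset":[-0.014,-0.13,0],"spin":-41},{"offset":[-0.015,-0.135,0],"spin":-45}]'
python3 -m crank '[{"offset":[0,0,-0.003],"spin":0},{"offset":[0,0,-0.01],"spin":0},{"offset":[0,0,-0.022],"spin":0},{"offset":[0,0,-0.036],"spin":0},{"offset":[0,0,-0.05],"spin":0},{"offset":[0,0,-0.064],"spin":0},{"offset":[0,0,-0.074],"spin":0},{"offset":[0,0,-0.08],"spin":0}]'
```

```text
clock: 10.67
eef_pos: [500.2, 202.9, 215.8]
eef_rot: [3.139, 0.0, 2.589]
wrist_force: [0.4, 0.4, 0.4]
finger_gap: 16.2
clock: 11.33
eef_pos: [484.8, 66.5, 215.4]
eef_rot: [3.14, 0.001, 1.798]
wrist_force: [0.1, 0.1, 0.2]
finger_gap: 16.5
clock: 12.0
eef_pos: [484.2, 66.9, 133.7]
eef_rot: [-3.142, 0.0, 1.8]
wrist_force: [0.7, -0.1, -1.0]
finger_gap: 16.4
```

```bash
python3 -m crank '[{"offset":[0,0,-0.004],"spin":0.3},{"offset":[0,0,-0.01],"spin":0.3},{"offset":[0,0,-0.016],"spin":0.3},{"offset":[0,0,-0.021],"spin":0.3},{"offset":[0,0,-0.024],"spin":0.3},{"offset":[0,0,-0.025],"spin":0.3},{"offset":[0,0,-0.025],"spin":0.3},{"offset":[0,0,-0.025],"spin":0.3}]'
python3 -m crank '[{"offset":[0,0,-0.0005],"spin":0},{"offset":[0,0,-0.001],"spin":0},{"offset":[0,0,-0.0015],"spin":0},{"offset":[0,0,-0.002],"spin":0},{"offset":[0,0,-0.0025],"spin":0},{"offset":[0,0,-0.003],"spin":0},{"offset":[0,0,-0.003],"spin":0},{"offset":[0,0,-0.003],"spin":0}]'
```

```text
clock: 12.67
eef_pos: [484.4, 66.9, 108.9]
eef_rot: [3.141, 0.0, 1.805]
wrist_force: [-0.4, 0.5, 0.1]
finger_gap: 16.2
clock: 13.33
eef_pos: [484.4, 66.9, 105.9]
eef_rot: [3.141, 0.0, 1.805]
wrist_force: [-0.1, 0.0, -0.3]
finger_gap: 16.2
```

```bash
python3 -m crank '[{"offset":[0,0,-0.0005],"spin":0},{"offset":[0,0,-0.001],"spin":0},{"offset":[0,0,-0.0015],"spin":0},{"offset":[0,0,-0.0015],"spin":0},{"offset":[0,0,-0.0015],"spin":0},{"offset":[0,0,-0.0015],"spin":0},{"offset":[0,0,-0.0015],"spin":0},{"offset":[0,0,-0.0015],"spin":0}]'
```

```text
clock: 14.0
eef_pos: [484.8, 66.9, 105.2]
eef_rot: [3.14, 0.0, 1.805]
wrist_force: [-1.6, -0.5, 10.2]
finger_gap: 16.6
```

Contact at 105.2 mm with 10 N. Now I'll swing the tube down along an arc, mouth towards (0.233, −0.972), checking along the way.

```bash
python3 -m crank '[{"offset":[0.001,-0.0047,0],"spin":0},{"offset":[0.002,-0.0093,-0.0003],"spin":0},{"offset":[0.0033,-0.014,-0.0006],"spin":0},{"offset":[0.0044,-0.0185,-0.001],"spin":0},{"offset":[0.0056,-0.0233,-0.0018],"spin":0},{"offset":[0.0067,-0.028,-0.0026],"spin":0},{"offset":[0.0078,-0.0325,-0.0035],"spin":0},{"offset":[0.0089,-0.037,-0.0045],"spin":0}]'
python3 - <<'E'
from h import *
a=manip.camera('scene');b=manip.camera('top');p=manip.read_state()['eef_pos'];out=[]
for c in(a,b):
  q=project(c,p-np.array([0,0,50])).astype(int);print(q)
  out.append(cv2.resize(c['pixels'][q[1]-40:q[1]+40,q[0]-33:q[0]+33,::-1],None,fx=6,fy=6,interpolation=cv2.INTER_CUBIC))
cv2.imwrite('pics/c6.png',np.hstack(out))
E
```

```text
clock: 14.67
eef_pos: [494.3, 29.4, 101.4]
eef_rot: [3.139, 0.001, 1.805]
wrist_force: [-0.5, 0.8, 8.0]
finger_gap: 16.0
[243 236]
[278 239]
```

View pics/c6.png

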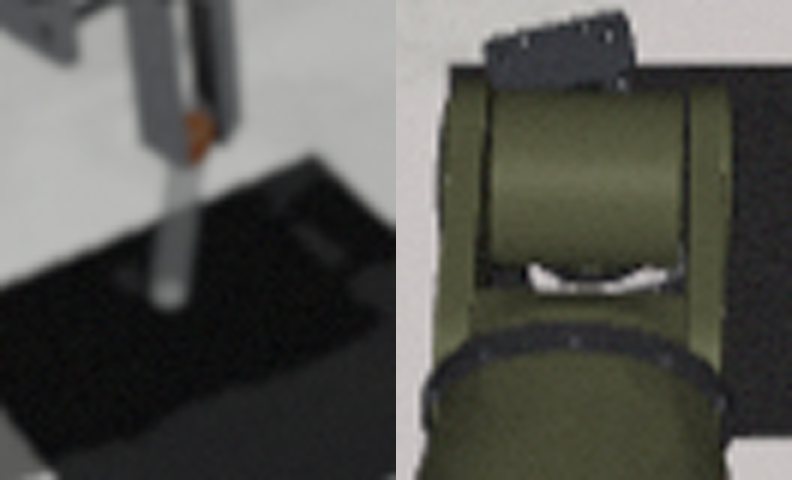

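The scene half of the picture shows the tube leaning as intended: round end on the mat at about (168,300), mouth up to the right. I'll continue the arc.

```bash
python3 -m crank '[{"offset":[0.001,-0.0044,-0.0017],"spin":0},{"offset":[0.0021,-0.0087,-0.0035],"spin":0},{"offset":[0.0031,-0.0131,-0.0054],"spin":0},{"offset":[0.0042,-0.0175,-0.0075],"spin":0},{"offset":[0.0052,-0.0217,-0.0098],"spin":0},{"offset":[0.0062,-0.0258,-0.0122],"spin":0},{"offset":[0.0071,-0.0296,-0.0146],"spin":0},{"offset":[0.008,-0.0335,-0.017],"spin":0}]'
python3 -m crank '[{"offset":[0.0009,-0.0036,-0.003],"spin":0},{"offset":[0.0017,-0.0072,-0.006],"spin":0},{"offset":[0.0026,-0.0107,-0.0092],"spin":0},{"offset":[0.0034,-0.0141,-0.0125],"spin":0},{"offset":[0.0041,-0.0172,-0.016],"spin":0},{"offset":[0.0048,-0.0202,-0.0198],"spin":0},{"offset":[0.0055,-0.0231,-0.0236],"spin":0},{"offset":[0.0062,-0.0258,-0.0275],"spin":0}]'
python3 - <<'E'
from h import *
a=manip.camera('scene');p=manip.read_state()['eef_pos']
q=project(a,[490,20,20]).astype(int);print(q)
cv2.imwrite('pics/c7.png',cv2.resize(a['pixels'][q[1]-45:q[1]+45,q[0]-50:q[0]+50,::-1],None,fx=6,fy=6,interpolation=cv2.INTER_CUBIC))
E
```

```text
clock: 15.43
eef_pos: [502.8, -5.3, 84.8]
eef_rot: [3.138, 0.002, 1.804]
wrist_force: [-0.9, -1.5, 6.3]
finger_gap: 16.7
clock: 16.1
eef_pos: [509.4, -32.1, 57.6]
eef_rot: [3.137, 0.002, 1.804]
wrist_force: [-0.1, -4.3, 5.7]
finger_gap: 16.4
[244 248]
```

View pics/c7.png

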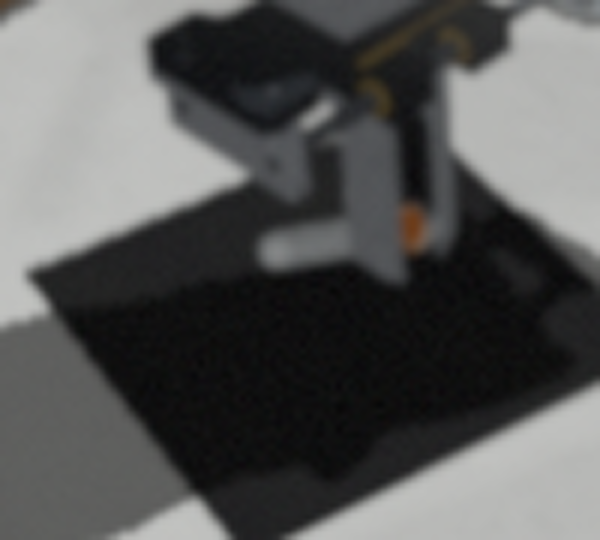

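The round end has stayed at about (270,250) on the mat and the tube is now about 60° over. Continuing down more slowly.

```bash
python3 -m crank '[{"offset":[0.0005,-0.0022,-0.004],"spin":0},{"offset":[0.0011,-0.0045,-0.008],"spin":0},{"offset":[0.0016,-0.0066,-0.0122],"spin":0},{"offset":[0.0021,-0.0087,-0.0165],"spin":0},{"offset":[0.0026,-0.0107,-0.021],"spin":0},{"offset":[0.003,-0.0126,-0.0255],"spin":0},{"offset":[0.0034,-0.0142,-0.030],"spin":0},{"offset":[0.0037,-0.0155,-0.0345],"spin":0}]'
python3 -m crank '[{"offset":[0.0002,-0.0008,-0.003],"spin":0},{"offset":[0.0003,-0.0014,-0.006],"spin":0},{"offset":[0.0004,-0.0018,-0.009],"spin":0},{"offset":[0.0005,-0.0022,-0.0115],"spin":0},{"offset":[0.0006,-0.0025,-0.013],"spin":0},{"offset":[0.0006,-0.0025,-0.014],"spin":0},{"offset":[0.0006,-0.0025,-0.0145],"spin":0},{"offset":[0.0006,-0.0025,-0.0145],"spin":0}]'
```

```text
clock: 16.82
eef_pos: [512.9, -48.0, 21.9]
eef_rot: [3.138, 0.002, 1.804]
wrist_force: [0.7, -1.9, 2.5]
finger_gap: 16.6
clock: 17.48
eef_pos: [513.4, -50.5, 7.3]
eef_rot: [3.138, 0.002, 1.804]
wrist_force: [0.3, -0.4, 2.9]
finger_gap: 16.1
```

```bash
python3 -m crank '[{"offset":[0,0,-0.0005],"spin":0},{"offset":[0,0,-0.001],"spin":0},{"offset":[0,0,-0.0015],"spin":0},{"offset":[0,0,-0.002],"spin":0},{"offset":[0,0,-0.0025],"spin":0},{"offset":[0,0,-0.003],"spin":0},{"offset":[0,0,-0.003],"spin":0},{"offset":[0,0,-0.003],"spin":0}]'
python3 - <<'E'
from h import *
a=manip.camera('scene');q=project(a,[500,0,10]).astype(int);print(q)
x0,y0=q[0]-50,q[1]-45
print([(np.array(project(a,np.array([500.,5,12])+s*np.array([.233,-.972,0])))-(x0,y0))*6 for s in(-65,55)])
cv2.imwrite('pics/c8.png',cv2.resize(a['pixels'][y0:y0+90,x0:x0+100,::-1],None,fx=6,fy=6,interpolation=cv2.INTER_CUBIC))
E
```

```text
clock: 18.15
eef_pos: [513.4, -50.5, 4.3]
eef_rot: [3.138, 0.002, 1.804]
wrist_force: [-0.0, 0.2, 1.8]
finger_gap: 16.5
[252 254]
[array([193.54004909, 193.80706378]), array([389.53979849, 322.53142818])]
```

View pics/c8.png

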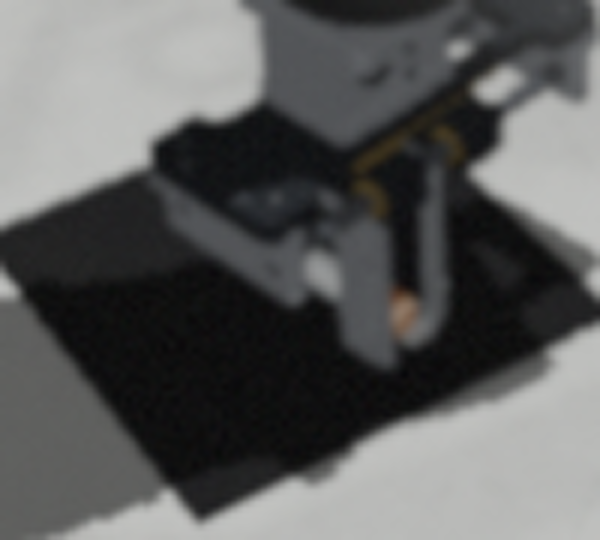

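The tube looks flat in the fingers, with the ring at about (403,315) near the predicted mouth. I'll open, rise and move aside to see it.

```bash
python3 -m crank '[{"offset":[0,0,0],"spin":0},{"offset":[0,0,0],"spin":0},{"offset":[0,0,0],"spin":0},{"offset":[0,0,0],"spin":0},{"offset":[0,0,0],"spin":0},{"offset":[0,0,0],"spin":0},{"offset":[0,0,0],"spin":0},{"offset":[0,0,0],"spin":0}]' 0.4 25
python3 -m crank '[{"offset":[0,0,0.005],"spin":0},{"offset":[0,0,0.015],"spin":0},{"offset":[0,0,0.03],"spin":0},{"offset":[0,0,0.05],"spin":0},{"offset":[0,0,0.075],"spin":0},{"offset":[0,-0.02,0.095],"spin":0},{"offset":[0,-0.05,0.11],"spin":0},{"offset":[0,-0.08,0.12],"spin":0}]'
python3 -m crank '[{"offset":[0,-0.03,0],"spin":0},{"offset":[0,-0.06,0],"spin":0},{"offset":[0,-0.09,0],"spin":0},{"offset":[0,-0.12,0],"spin":0},{"offset":[0,-0.14,0],"spin":0},{"offset":[0,-0.15,0],"spin":0},{"offset":[0,-0.15,0],"spin":0},{"offset":[0,-0.15,0],"spin":0}]'
python3 - <<'E'
from h import *
st=manip.read_state();print(st['eef_pos'])
a=manip.camera('scene');b=manip.camera('top')
for c in(a,b):
  for n in('tube','tube_mouth'):
    print(n,[(np.round(r['location'],1),round(r['conf'],2)) for r in manip.search_frame(c,n)][:4])
  for r in manip.masks_of(c,'tube')[:4]:
    ys,xs=np.nonzero(r['mask']);P=np.array([atz(c,p,16)[:2] for p in np.c_[xs,ys]],np.float32);print(round(r['conf'],2),len(xs),cv2.minAreaRect(P))
x=cv2.resize(b['pixels'][200:280,240:330,::-1],None,fx=5,fy=5,interpolation=cv2.INTER_CUBIC);y=cv2.resize(a['pixels'][210:290,200:270,::-1],None,fx=5,fy=5,interpolation=cv2.INTER_CUBIC)
cv2.imwrite('pics/c9.png',np.hstack([x,y]))
E
```

```text
clock: 18.87
eef_pos: [513.4, -50.4, 4.3]
eef_rot: [3.138, 0.002, 1.804]
wrist_force: [-0.4, -0.0, -0.1]
finger_gap: 37.6
clock: 19.53
eef_pos: [513.9, -131.2, 127.4]
eef_rot: [3.135, 0.004, 1.805]
wrist_force: [0.4, 0.1, -1.0]
finger_gap: 37.5
clock: 20.2
eef_pos: [513.9, -280.6, 127.7]
eef_rot: [3.135, 0.004, 1.805]
wrist_force: [1.4, 0.2, -0.2]
finger_gap: 37.7
[ 513.91794803 -280.63027199  127.67369165]
tube [(array([ 552.5, -307.1,   35. ]), 0.62), (array([503.8, -16.8,  17.3]), 0.54)]
tube_mouth [(array([500.2, -17.4,  21.1]), 0.66)]
0.69 195 ((501.9140625, -11.7578125), (18.62016487121582, 117.84297943115234), 11.489309310913086)
tube [(array([502.7,  -7.3,  21.4]), 0.73)]
tube_mouth [(array([503.1,  -5.9,  16.9]), 0.63)]
0.65 160 ((501.0520935058594, -7.985965728759766), (15.406649589538574, 109.97406005859375), 13.016024589538574)
```

View pics/c9.png

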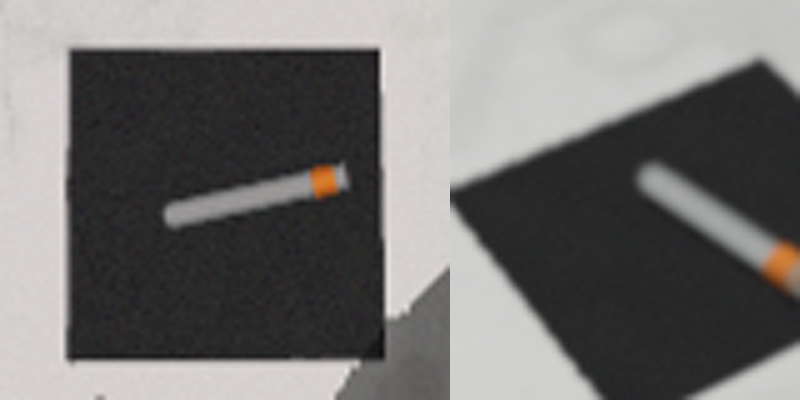

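Both views show the tube lying flat on the mat. In the top crop the round end is at (165,216) and the mouth at (347,178). Now I'll measure its centre and the tray centre the same way.

Run:
```python
from h import *
b=manip.camera('top');B=lambda u,v:np.array([(u-2)/5+240,(v-2)/5+200])
r,m=atz(b,B(163,216),12),atz(b,B(349,178),12);print(r,m,(r+m)/2,np.linalg.norm(m-r),np.degrees(np.arctan2(*(m-r)[:2])))
a=manip.camera('scene')
for P in([509,-42,12],[561,-348,29],[463,-373,29]):
  o=[(c,orange(c,project(c,P),14)) for c in(a,b)];print(o[0][1],o[1][1]);print(tri([(c,x[0]) for c,x in o]), atz(b,o[1][1][0],P[2]+6))
for n in('mat',):
  M=manip.masks_of(b,n)[0]['mask'];ys,xs=np.nonzero(M);print(atz(b,(xs.min()/2+xs.max()/2,ys.min()/2+ys.max()/2),3))
```

```text
[487.06620493  50.81119269  12.        ] [512.08146807 -66.40228302  12.        ] [499.5738365   -7.79554517  12.        ] 119.85308622393467 167.95287969422372
(array([265.95652174, 262.08695652]), np.int64(23)) (array([304.20833333, 235.75      ]), np.int64(24))
(array([509.57657609, -49.81139264,  17.09450551]), [array([ 0., -0.]), array([-0.,  0.])]) [509.59558599 -49.83367755  18.        ]
(array([368.07142857, 332.73809524]), np.int64(42)) (array([nan, nan]), np.int64(0))
(array([nan, nan, nan]), [array([nan, nan]), array([nan, nan])]) [nan nan nan]
(array([337.98148148, 366.88888889]), np.int64(54)) (array([nan, nan]), np.int64(0))
(array([nan, nan, nan]), [array([nan, nan]), array([nan, nan])]) [nan nan nan]h.py:17: RuntimeWarning: Mean of empty slice.
  return np.array([xs[k].mean(),ys[k].mean()]),k.sum()
  ret = ret.dtype.type(ret / rcount)
Traceback (most recent call last):
IndexError: list index out of range
```

```bash
python3 -m crank '[{"offset":[-0.001,0.02,0],"spin":0},{"offset":[-0.003,0.055,0],"spin":0},{"offset":[-0.004,0.095,0],"spin":0},{"offset":[-0.006,0.135,0],"spin":0},{"offset":[-0.007,0.175,0],"spin":0},{"offset":[-0.009,0.215,0],"spin":0},{"offset":[-0.01,0.25,0],"spin":0},{"offset":[-0.011,0.2735,0],"spin":0}]' 0.45
python3 -m crank '[{"offset":[0,0,0],"spin":0},{"offset":[0,0,0],"spin":0},{"offset":[0,0,-0.015],"spin":0},{"offset":[0,0,-0.03],"spin":0},{"offset":[0,0,-0.045],"spin":0},{"offset":[0,0,-0.06],"spin":0},{"offset":[0,0,-0.07],"spin":0},{"offset":[0,0,-0.075],"spin":0}]'
python3 - <<'E'
from h import *
a=manip.camera('scene');p=np.array(manip.read_state()['eef_pos']);q=project(a,[502,-7,25]).astype(int)
x0,y0=q[0]-50,q[1]-45
d=np.array([.972,.233,0])
f=lambda P:np.round((project(a,P)-(x0,y0))*6)
print(p,'tips',f(p+21*d),f(p-21*d),'down',f([p[0],p[1],12]))
cv2.imwrite('pics/c10.png',cv2.resize(a['pixels'][y0:y0+90,x0:x0+100,::-1],None,fx=6,fy=6,interpolation=cv2.INTER_CUBIC))
E
```

```text
clock: 21.42
eef_pos: [502.6, -4.7, 127.6]
eef_rot: [3.135, 0.003, 1.807]
wrist_force: [-0.4, -0.3, -0.4]
finger_gap: 42.4
clock: 22.08
eef_pos: [502.1, -5.8, 51.3]
eef_rot: [3.137, 0.003, 1.805]
wrist_force: [0.7, -0.4, 0.1]
finger_gap: 42.2
[502.04735117  -5.53608268  51.12830509] tips [332. 196.] [258. 246.] down [301. 292.]
```

View pics/c10.png

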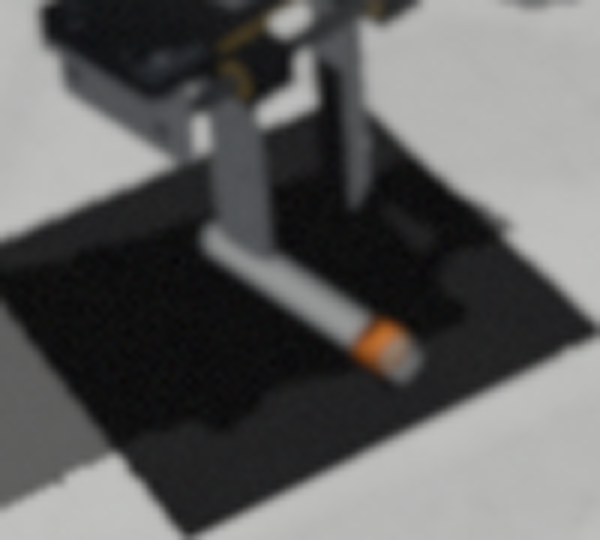

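The picture shows the fingers straddling the middle of the tube, ring at about (380,345). The tube sits roughly 2–3 mm towards the robot from the jaw centre, so I'll shift, descend and close lightly.

```bash
python3 -m crank '[{"offset":[-0.002,-0.002,-0.005],"spin":0},{"offset":[-0.002,-0.002,-0.014],"spin":0},{"offset":[-0.002,-0.002,-0.024],"spin":0},{"offset":[-0.002,-0.002,-0.034],"spin":0},{"offset":[-0.002,-0.002,-0.042],"spin":0},{"offset":[-0.002,-0.002,-0.046],"spin":0},{"offset":[-0.002,-0.002,-0.0465],"spin":0},{"offset":[-0.002,-0.002,-0.0465],"spin":0}]'
python3 -m crank '[{"offset":[0,0,0],"spin":0},{"offset":[0,0,0],"spin":0},{"offset":[0,0,0],"spin":0},{"offset":[0,0,0],"spin":0},{"offset":[0,0,0],"spin":0},{"offset":[0,0,0],"spin":0},{"offset":[0,0,0],"spin":0},{"offset":[0,0,0],"spin":0}]' 0.21 20
python3 -m crank '[{"offset":[0,0,0],"spin":0},{"offset":[0,0,0],"spin":0},{"offset":[0,0,0],"spin":0},{"offset":[0,0,0],"spin":0},{"offset":[0,0,0],"spin":0},{"offset":[0,0,0],"spin":0},{"offset":[0,0,0],"spin":0},{"offset":[0,0,0],"spin":0}]' 0.05 35
```

```text
clock: 22.8
eef_pos: [500.0, -7.5, 4.5]
eef_rot: [3.137, 0.003, 1.806]
wrist_force: [-0.1, -0.3, 0.2]
finger_gap: 42.3
clock: 23.47
eef_pos: [500.1, -7.5, 4.5]
eef_rot: [3.137, 0.003, 1.806]
wrist_force: [0.5, -0.4, 0.8]
finger_gap: 19.7
clock: 24.13
eef_pos: [500.1, -7.5, 4.5]
eef_rot: [3.137, 0.003, 1.806]
wrist_force: [0.3, 0.2, -0.0]
finger_gap: 16.3
```

Gap is 16.3 mm, so it is held. I'll lift it, and carry it over the tray.

```bash
python3 -m crank '[{"offset":[0,0,0.003],"spin":0},{"offset":[0,0,0.01],"spin":0},{"offset":[0,0,0.022],"spin":0},{"offset":[0,0,0.036],"spin":0},{"offset":[0,0,0.052],"spin":0},{"offset":[0,0,0.07],"spin":0},{"offset":[0,0,0.085],"spin":0},{"offset":[0,0,0.095],"spin":0}]'
python3 -m crank '[{"offset":[0,-0.005,0.005],"spin":0},{"offset":[0,-0.015,0.005],"spin":0},{"offset":[0,-0.032,0.005],"spin":0},{"offset":[0,-0.052,0.005],"spin":0},{"offset":[0.001,-0.075,0.005],"spin":0},{"offset":[0.001,-0.1,0.005],"spin":0},{"offset":[0.001,-0.125,0.005],"spin":0},{"offset":[0.001,-0.15,0.005],"spin":0}]'
python3 -m crank '[{"offset":[0,-0.025,0],"spin":0},{"offset":[0,-0.05,0],"spin":0},{"offset":[0,-0.075,0],"spin":0},{"offset":[0,-0.1,0],"spin":0},{"offset":[0.001,-0.123,0],"spin":0},{"offset":[0.001,-0.14,0],"spin":0},{"offset":[0.001,-0.15,0],"spin":0},{"offset":[0.001,-0.155,0],"spin":0}]'
```

```text
clock: 24.8
eef_pos: [500.5, -7.5, 101.6]
eef_rot: [3.135, 0.004, 1.806]
wrist_force: [1.0, -0.1, 0.4]
finger_gap: 16.4
clock: 25.47
eef_pos: [500.8, -159.4, 105.7]
eef_rot: [3.136, 0.003, 1.806]
wrist_force: [0.0, -0.7, -0.5]
finger_gap: 16.4
clock: 26.13
eef_pos: [500.9, -315.8, 104.7]
eef_rot: [3.137, 0.002, 1.804]
wrist_force: [0.0, 0.4, -0.3]
finger_gap: 16.4
```

```bash
python3 -m crank '[{"offset":[0.001,-0.001,-0.005],"spin":0},{"offset":[0.001,-0.001,-0.013],"spin":0},{"offset":[0.001,-0.001,-0.023],"spin":0},{"offset":[0.001,-0.001,-0.033],"spin":0},{"offset":[0.001,-0.001,-0.042],"spin":0},{"offset":[0.001,-0.001,-0.05],"spin":0},{"offset":[0.001,-0.001,-0.053],"spin":0},{"offset":[0.001,-0.001,-0.053],"spin":0}]'
python3 - <<'E'
from h import *
a=manip.camera('scene');b=manip.camera('top');p=np.array(manip.read_state()['eef_pos']);print(p)
q=project(a,[502,-320,30]).astype(int);x0,y0=q[0]-55,q[1]-45;print('off',x0,y0)
cv2.imwrite('pics/c11.png',cv2.resize(a['pixels'][y0:y0+85,x0:x0+110,::-1],None,fx=7,fy=7,interpolation=cv2.INTER_CUBIC))
m=np.array([.233,-.972,0]);ax=p+[0,0,8]
for k in(-60,43,60): print(k,'held',np.round((project(a,ax+k*m)-(x0,y0))*7),'place',np.round((project(a,np.array([502,-316.5,29])+k*m)-(x0,y0))*7))
for P in([512,-360,60],[561,-348,29],[463,-373,29]):
  o=[(c,orange(c,project(c,P),11)) for c in(a,b)];print([x[1] for x in o]);
  try:print(tri([(c,x[0]) for c,x in o]))
  except Exception as e:print(e)
E
```

```text
clock: 26.8
eef_pos: [501.7, -316.5, 50.7]
eef_rot: [3.138, 0.001, 1.804]
wrist_force: [0.2, 0.2, 0.1]
finger_gap: 16.0
[ 502.09809276 -316.85323477   51.87739645]
off 280 292
-60 held [221. 132.] place [216. 200.]
43 held [522. 336.] place [509. 403.]
60 held [576. 372.] place [562. 439.]
[(array([352.92592593, 341.66666667]), np.int64(27)), (array([nan, nan]), np.int64(0))]
(array([nan, nan, nan]), [array([nan, nan]), array([nan, nan])])
[(array([367.925, 332.75 ]), np.int64(40)), (array([nan, nan]), np.int64(0))]
(array([nan, nan, nan]), [array([nan, nan]), array([nan, nan])])
[(array([337.9 , 367.02]), np.int64(50)), (array([nan, nan]), np.int64(0))]
(array([nan, nan, nan]), [array([nan, nan]), array([nan, nan])])h.py:17: RuntimeWarning: Mean of empty slice.
  return np.array([xs[k].mean(),ys[k].mean()]),k.sum()
  ret = ret.dtype.type(ret / rcount)
```

View pics/c11.png

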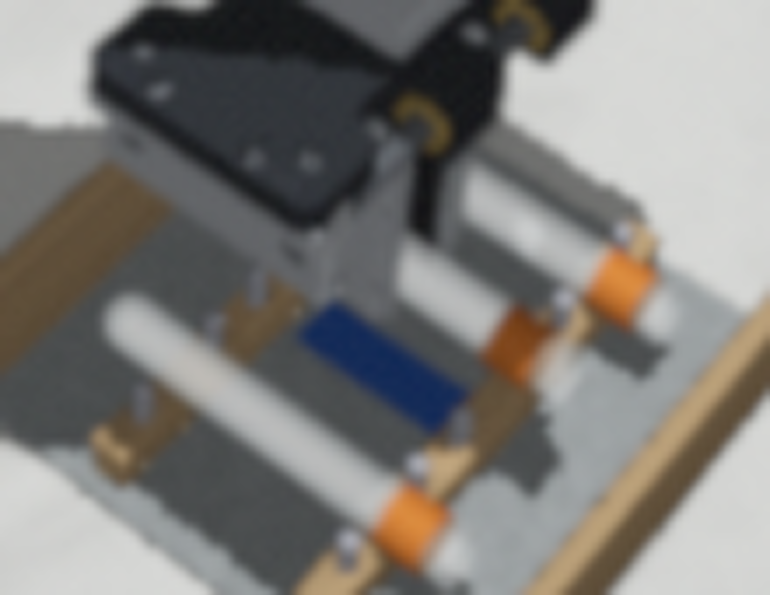

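The picture shows the held tube above the free place with its ring at (510,347). The neighbours' rings are at (615,285) and (410,525), and the pins are clear. Projected down, the held tube would sit about 4.4 mm too near the robot side compared with both the neighbours' midpoint and the pins. I'll shift by that amount, lower partway and measure again.

```bash
python3 -m crank '[{"offset":[0.0015,0,0],"spin":0},{"offset":[0.003,0,0],"spin":0},{"offset":[0.0044,0,0],"spin":0},{"offset":[0.0044,0,-0.003],"spin":0},{"offset":[0.0044,0,-0.007],"spin":0},{"offset":[0.0044,0,-0.0105],"spin":0},{"offset":[0.0044,0,-0.0115],"spin":0},{"offset":[0.0044,0,-0.0115],"spin":0}]'
cat > chk.py <<'E'
from h import *
a=manip.camera('scene');p=np.array(manip.read_state()['eef_pos']);print(p)
m=np.array([.233,-.972,0]);n=np.array([.972,.233,0])
F,_=orange(a,project(a,[561,-348,29]),9);G,_=orange(a,project(a,[463,-373,29]),9)
mid=(F+G)/2; N=(F-G)/100
pr=project(a,p+[0,0,7.5]+43*m); H,k=orange(a,pr,8)
C=np.array([502,-316.5,29.])+43*m
J=np.array([project(a,C+v)-project(a,C) for v in(m,n)]).T
dz=p[2]+7.5-29; low=H-(project(a,C+[0,0,dz])-project(a,C))
print('ring px',H,k,'mid',mid,'held-minus-place along m, n (mm):',np.linalg.solve(J,low-mid),'dz',dz)
E
python3 chk.py
```

```text
clock: 27.57
eef_pos: [506.2, -316.7, 39.8]
eef_rot: [3.138, 0.001, 1.804]
wrist_force: [0.4, -0.9, -0.7]
finger_gap: 16.6
[ 506.37645341 -316.83496865   40.14800347]
ring px [354.33333333 343.96666667] 30 mid [352.9125 349.885 ] held-minus-place along m, n (mm): [0.47211702 0.73456365] dz 18.64800346600733
```

Aligned within 1 mm. Lowering.

```bash
python3 -m crank '[{"offset":[-0.0005,0,-0.002],"spin":0},{"offset":[-0.0005,0,-0.005],"spin":0},{"offset":[-0.0005,0,-0.008],"spin":0},{"offset":[-0.0005,0,-0.011],"spin":0},{"offset":[-0.0005,0,-0.013],"spin":0},{"offset":[-0.0005,0,-0.0145],"spin":0},{"offset":[-0.0005,0,-0.015],"spin":0},{"offset":[-0.0005,0,-0.015],"spin":0}]'
python3 chk.py
```

```text
clock: 28.28
eef_pos: [505.8, -316.8, 25.0]
eef_rot: [3.137, 0.002, 1.804]
wrist_force: [0.3, 0.1, -0.6]
finger_gap: 16.3
[ 505.90912175 -316.83686684   25.1748824 ]
ring px [353.2962963  348.66666667] 27 mid [352.9125 349.885 ] held-minus-place along m, n (mm): [0.15893095 0.40052626] dz 3.674882396654823
```

```bash
python3 -m crank '[{"offset":[0,0,-0.0006],"spin":0},{"offset":[0,0,-0.0012],"spin":0},{"offset":[0,0,-0.0018],"spin":0},{"offset":[0,0,-0.0024],"spin":0},{"offset":[0,0,-0.003],"spin":0},{"offset":[0,0,-0.003],"spin":0},{"offset":[0,0,-0.003],"spin":0},{"offset":[0,0,-0.003],"spin":0}]'
```

```text
clock: 29.0
eef_pos: [505.9, -316.9, 22.2]
eef_rot: [3.137, 0.002, 1.804]
wrist_force: [0.3, -0.2, -1.0]
finger_gap: 16.4
```

```bash
python3 -m crank '[{"offset":[0,0,-0.0003],"spin":0},{"offset":[0,0,-0.0006],"spin":0},{"offset":[0,0,-0.0009],"spin":0},{"offset":[0,0,-0.001],"spin":0},{"offset":[0,0,-0.001],"spin":0},{"offset":[0,0,-0.001],"spin":0},{"offset":[0,0,-0.001],"spin":0},{"offset":[0,0,-0.001],"spin":0}]'
```

```text
clock: 29.67
eef_pos: [506.0, -316.9, 21.5]
eef_rot: [3.137, 0.002, 1.804]
wrist_force: [-2.5, 1.6, 5.0]
finger_gap: 16.1
```

Contact at 21.5 mm with 5 N, as expected for lying on the bars. I'll release and rise.

```bash
python3 -m crank '[{"offset":[0,0,0],"spin":0},{"offset":[0,0,0],"spin":0},{"offset":[0,0,0],"spin":0},{"offset":[0,0,0],"spin":0},{"offset":[0,0,0],"spin":0},{"offset":[0,0,0],"spin":0},{"offset":[0,0,0],"spin":0},{"offset":[0,0,0],"spin":0}]' 0.3 10
python3 -m crank '[{"offset":[0,0,0.002],"spin":0},{"offset":[0,0,0.006],"spin":0},{"offset":[0,0,0.012],"spin":0},{"offset":[0,0,0.022],"spin":0},{"offset":[0,0,0.036],"spin":0},{"offset":[0,0,0.055],"spin":0},{"offset":[0,0,0.08],"spin":0},{"offset":[0,0,0.11],"spin":0}]'
python3 -m crank '[{"offset":[0,0.02,0.02],"spin":0},{"offset":[0,0.055,0.04],"spin":0},{"offset":[0,0.09,0.05],"spin":0},{"offset":[0,0.13,0.05],"spin":0},{"offset":[0,0.17,0.05],"spin":0},{"offset":[0,0.2,0.05],"spin":0},{"offset":[0,0.22,0.05],"spin":0},{"offset":[0,0.22,0.05],"spin":0}]'
python3 - <<'E'
from h import *
a=manip.camera('scene');b=manip.camera('top')
for P in([512,-360,33],[561,-348,33],[463,-373,33]):
  o=[(c,orange(c,project(c,P),9)) for c in(a,b)];print(tri([(c,x[0]) for c,x in o]),[x[1][1] for x in o])
for c in(a,b):
  for r in manip.masks_of(c,'tube')[:4]:
    ys,xs=np.nonzero(r['mask']);P=np.array([atz(c,p,33)[:2] for p in np.c_[xs,ys]],np.float32);print('mask',round(r['conf'],2),len(xs),cv2.minAreaRect(P))
  for n in('flask','dropper','stopper'):print(n,[np.round(r['location']) for r in manip.search_frame(c,n)][:1])
print(manip.read_state()['clock'])
E
```

```text
clock: 30.33
eef_pos: [505.9, -316.9, 21.5]
eef_rot: [3.137, 0.002, 1.804]
wrist_force: [0.1, 1.2, 0.8]
finger_gap: 28.3
clock: 31.0
eef_pos: [505.5, -316.5, 132.5]
eef_rot: [3.138, 0.001, 1.804]
wrist_force: [-0.1, -0.2, 0.2]
finger_gap: 28.2
clock: 31.67
eef_pos: [505.5, -93.4, 183.9]
eef_rot: [3.137, 0.001, 1.807]
wrist_force: [-0.4, -0.0, -0.3]
finger_gap: 28.3
(array([ 512.99765034, -359.81835208,   32.87564231]), [array([-0.1,  0. ]), array([ 0. , -0.1])]) [np.int64(45), np.int64(17)]
(array([ 560.41268601, -348.07548993,   33.12713097]), [array([-0.2,  0. ]), array([ 0.1, -0.1])]) [np.int64(40), np.int64(17)]
(array([ 463.70119344, -371.90414433,   33.56076226]), [array([-0.2,  0. ]), array([ 0. , -0.1])]) [np.int64(51), np.int64(18)]
mask 0.57 556 ((503.90667724609375, -319.2981872558594), (24.314855575561523, 121.18984985351562), 11.997014045715332)
flask [array([714., 129.,  41.])]
dropper [array([723., -52.,  42.])]
stopper [array([ 759., -238.,   28.])]
mask 0.57 200 ((503.5517272949219, -315.7154541015625), (16.55259895324707, 119.94679260253906), 13.238690376281738)
flask [array([718., 142.,  41.])]
dropper [array([721., -40.,  37.])]
stopper [array([ 762., -232.,   24.])]
32.1667
```

The ring sits midway between the neighbours and at their height, and nothing else has moved. Handing in.

```bash
python3 -c "
from cell import manip
print(manip.sign_off(), manip.read_state()['clock'])"
```

```text
the job is handed in; nothing more can be done
the job is handed in; nothing more can be done
```

I took the tube out of the rack, swung it down onto the mat, and let go. I then gripped it again round the middle and laid it in the tray's free place with its mouth towards the tray's −y, like the other two. The job was handed in at about 32 s; no verdict was reported.

**Last checks:**
- **Placed tube:** its ring measured (513.0, −359.8, 32.9). The neighbours' midpoint is (512.1, −360.0, 33.3), so it is about 1 mm off sideways and level with them.
- **Direction:** the tube's yaw measured 12–13°, against about 13–14° for the tray.
- **Neighbouring tubes:** their rings are where they were at the start, within 0.4 mm.
- **Flask, dropper bottle and stopper:** they are unmoved within the detector's scatter of about 5 mm.
- **Forces:** the highest wrist force I saw was about 10 N, when the tube first touched the mat.

**What went wrong or disagreed:**
- **First grip:** in the rack I closed on the 18 mm side. I opened, turned 90° and gripped the 16 mm side before lifting.
- **Sideways disagreement:** the cameras and the hand position disagreed by about 4 mm sideways. I lined the tube up in the image against the neighbouring tubes and the pins instead.
- **Pictures:** all 12 views were used before placing, so the final checks are from measurements only, not a picture I looked at.

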